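# Clear the bench after making up media

## Task

Clear up the work area: put the three capped bottles in the round wells of the white bottle rack, the tall one in the wide well and the two small ones each in a narrow well, and put the glassware for washing in the steel tray, the conical flask in its wide bay and the open beaker in its narrow bay. Keep everything upright, set each piece down on the bottom of its place instead of dropping it, and leave the slide box, the timer and the marker pen where they are.

Things in the scene. Friction and masses are not known exactly. Their poses are not given: they have to be found in the camera images.
- tall_bottle: The tall screw-cap bottle of clear glass with a blue cap, loose, 142 mm high, 68 mm across the body (up to 85 mm high; a shoulder narrows above that); the cap is 40 mm across, from 116 to 142 mm high: grip it there. Origin: centre of its underside; z up.
- small_bottle_a: Small screw-cap bottle of clear glass with a red cap and tan contents, loose, 104 mm high, 56 mm across the body (up to 62 mm high); the cap is 40 mm across, from 78 to 104 mm high: grip it there. Origin: centre of its underside; z up.
- small_bottle_b: Small screw-cap bottle of clear glass with a blue cap and clear contents, otherwise the same shape and size as the other small one (104 mm high, 56 mm across, cap 40 mm across from 78 to 104 mm high). Either small bottle may go in either narrow well. Origin: centre of its underside; z up.
- flask: Conical flask with a foil cap over its neck, loose, 108 mm high, 67 mm across at the foot; the neck is 32 mm across, from 81 to 105 mm high: grip it there. Origin: centre of its underside; z up.
- beaker: Open glass beaker, straight-walled, loose, 66 mm high, 52 mm across: grip it across the outside near the rim. Origin: centre of its underside; z up.
- bottle_rack: White moulded bottle rack, fixed: a block 98 (x) by 256 (y) by 36 mm high with three round wells in a row along its y axis, 26 mm deep, floor 10 mm above the bench. Wide well, 84 mm across, centred at (x, y) = (0, +79) mm in the rack's own frame; two narrow wells, 72 mm across, at (0, -6) and (0, -85) mm. Origin: centre of its underside; z up; its yaw is -0.38 to -0.14 rad.
- wash_tray: Open stainless wash-up tray, fixed: 94 (x) by 167 (y) by 30 mm high (rolled rim 33 mm), walls and floor 3 mm thick, one wire divider 4 mm thick, 30 mm high. Wide bay: 88 (x) by 87 mm (y), centred at (0, +37) mm in the tray's own frame; narrow bay: 88 by 70 mm, centred at (0, -45.5) mm. Origin: centre of its underside; z up; its yaw is -0.38 to -0.14 rad.
- slide_case: Bystander: flat blue slide box, 85 x 86 x 32 mm, loose, behind the rack and tray, under the front edge of an overhead shelf (underside 0.54 m above the bench, front edge 0.08 to 0.12 m beyond the rack's and tray's middle lines; keep the wrist clear of it). Not to be moved. Origin: centre of its underside.
- timer: Bystander: white square bench timer, 66 x 66 x 18 mm, loose, far left. Not to be moved. Origin: centre of its underside.
- marker: Bystander: white marker pen with a black cap, 17 x 135 x 16 mm, loose, lying at the left in front of the microscope (which stands beside the left one of rack and tray: keep the gripper clear of it). Not to be moved. Origin: centre of its underside, pen along its y axis.

How it is judged:
At the end, for the whole second after the job is handed in: Each piece stands in its own well or bay (bottles within 12 mm of the well's centre, flask 14 mm, beaker 22 mm in x and 13 mm in y), down on its floor within 5 mm, upright within 0.08 rad, released, at rest; slide box, timer and marker within 20 mm of their start (x of tall_bottle in the frame of bottle_rack between -0.012 and 0.012 m and y of tall_bottle in the frame of bottle_rack between 0.067 and 0.091 m and z of tall_bottle in the frame of bottle_rack between 0.006 and 0.015 m and x of flask in the frame of wash_tray between -0.014 and 0.014 m and y of flask in the frame of wash_tray between 0.023 and 0.051 m and z of flask in the frame of wash_tray between -0.001 and 0.008 m and x of beaker in the frame of wash_tray between -0.022 and 0.022 m and y of beaker in the frame of wash_tray between -0.0585 and -0.0325 m and z of beaker in the frame of wash_tray between -0.001 and 0.008 m and (((x of small_bottle_a in the frame of bottle_rack between -0.012 and 0.012 m and y of small_bottle_a in the frame of bottle_rack between -0.018 and 0.006 m and z of small_bottle_a in the frame of bottle_rack between 0.006 and 0.015 m) and (x of small_bottle_b in the frame of bottle_rack between -0.012 and 0.012 m and y of small_bottle_b in the frame of bottle_rack between -0.097 and -0.073 m and z of small_bottle_b in the frame of bottle_rack between 0.006 and 0.015 m)) or ((x of small_bottle_b in the frame of bottle_rack between -0.012 and 0.012 m and y of small_bottle_b in the frame of bottle_rack between -0.018 and 0.006 m and z of small_bottle_b in the frame of bottle_rack between 0.006 and 0.015 m) and (x of small_bottle_a in the frame of bottle_rack between -0.012 and 0.012 m and y of small_bottle_a in the frame of bottle_rack between -0.097 and -0.073 m and z of small_bottle_a in the frame of bottle_rack between 0.006 and 0.015 m))) and angle between each of tall_bottle, small_bottle_a, small_bottle_b, flask, beaker's own z axis and vertical below 0.08 rad and linear speed of each of tall_bottle, small_bottle_a, small_bottle_b, flask, beaker below 0.02 m/s and contact force between the fingers and tall_bottle below 0.05 N and contact force between the fingers and small_bottle_a below 0.05 N and contact force between the fingers and small_bottle_b below 0.05 N and contact force between the fingers and flask below 0.05 N and contact force between the fingers and beaker below 0.05 N and distance of each of slide_case, timer, marker from where it was at the start of the episode below 0.02 m); the robot touches nothing.
It fails at once if one of the five pieces is tipped by more than 0.6 rad (angle between any of tall_bottle, small_bottle_a, small_bottle_b, flask, beaker's own z axis and vertical above 0.6 rad).
It fails at once if one of the five pieces is dropped: moving faster than 0.6 m/s while the robot does not touch it (a fall of about 20 mm) ((linear speed of tall_bottle above 0.6 m/s and contact force between the fingers and tall_bottle below 0.01 N) or (linear speed of small_bottle_a above 0.6 m/s and contact force between the fingers and small_bottle_a below 0.01 N) or (linear speed of small_bottle_b above 0.6 m/s and contact force between the fingers and small_bottle_b below 0.01 N) or (linear speed of flask above 0.6 m/s and contact force between the fingers and flask below 0.01 N) or (linear speed of beaker above 0.6 m/s and contact force between the fingers and beaker below 0.01 N)).
It fails at once if the slide box, the timer or the marker is moved by more than 20 mm (distance of any of slide_case, timer, marker from where it was at the start of the episode above 0.02 m).
It also fails if it takes over 122 s, if anything falls off the work surface, if the arm or the gripper's body presses on something with over 40 N, if the wrist force passes 120 N, or if a joint passes its speed limit or range.

## Robot

A 6-joint arm with a two-finger parallel gripper is mounted at the origin on a cart in front of the work surface, level with it; the furniture and walls round the work are solid. World frame = base frame: x ahead of the robot, y to its left, z up, the work surface at z = 0. Lengths are in m, angles in rad, forces in N, time in s.
With the tool pointing down it reaches from about 0.325 to 0.85 m from the base axis. Payload 15.5 kg.
Tool frame: the origin (TCP) lies between the finger pads; the fingertips stand 22 mm ahead of it and the grasp point (between the pads) lies 3 mm ahead of it (ctrl.tips_ahead is the distance from the TCP to the fingertips, in m); z points along the fingers, y is the line along which they close (so a half turn about z gives the same grasp; the last joint's range is limited). The gripper opens to 91 mm and grips with 3 to 60 N. Pads are 32 mm wide; open, the fingers measure 118 mm over their backs; the gripper's body (76 mm by 178 mm) begins 60 mm behind the grasp point.
Start: joints at [-1.411, 0.494, 1.345, -0, 1.302, -0.096], TCP at [0.158, -0.605, 0.236] pointing down, gripper open.
Joint ranges: [-2.91, 2.91], [-0.82, 2.16], [0.22, 2.67], [-1.22, 4.37], [0.12, 2.79], [-3.08, 3.08]. Speed limits (rad/s): [1.89, 1.89, 2.57, 3.01, 3.01, 3.01].

## Interface

Orientations are given as a 3x3 rotation matrix whose columns are the frame's x, y, z axes.
In Python, from station import ctrl gives the robot as it stands.
- The arm moves only by the tool apply_moves, never from a script. Its argument "motion" is a list of rows, each a list of 2 entries, a list of its own where there are three numbers: the shift along the world's x, y, z normalised to -1 to 1, where 1 is 2 cm, then the turn, a rotation vector about the world's x, y, z normalised to -1 to 1, where 1 is 0.08 rad. In form: [[[dx, dy, dz], [wx, wy, wz]], ...]. A call has 1 to 12 rows; each row shifts and turns the commanded pose from where the row before left it; what a row does not reach is not made up. A row lasts 1/8 s, in which the tool goes at most 62.5 mm and 10.7 degrees, less where a joint would pass 70% of its speed; a pose out of reach is approached as far as the arm can. A call with a number of a shift or a turn outside -1 to 1 is refused whole. A call with a gripper value outside its range is refused whole. "jaw" is the opening, from 0 (shut) to 1 (fully open), set as the call begins (left out, the last holds). The fingers move at their own pace and stop on an object; "newtons" is the grip in N (left out, the last holds). Time passes only in rows, so rows that do not move let the fingers close. It gives the time, the measured TCP pose, the force, the opening and the grip force at its end, in the units of the state.
- ctrl.state(): the state, without advancing time (a new reading comes with each control period).
- ctrl.camera(name): name is "scene" or "top" or "wrist"; returns (picture, depth): 400x640x3 uint8, red, green, blue; 400x640 float32, m along the optical axis (not along the pixel's ray), 0 where there is no reading.
- ctrl.calibration(name): a dict with "fovy" (degrees; the focal length in pixels is half the picture's height over the tangent of half this angle, whatever the lens; pixels are square), "cx", "cy" (the principal point, pixels), "rvec" (rotation vector, rad) and "tvec" (3), from world to camera coordinates, as OpenCV has them. Camera axes: x right, y down, z forward; pixel columns grow to the right and rows downward; lengths in m; the calibration is good to about 2 mm. A picture is of the moment at which its call begins: read the wrist's pose just before it. calibration takes no time and is no camera call; for the wrist camera it gives the pose at the moment of the call.
- ctrl.hand_in(): hands the job in; it is judged then, once.
The state is a dict: "clock": time; "joint_positions": joint angles; "qvel": joint speeds; "joint_torque": joint torques, N m; "tool_pos": TCP position; "ee_rot": TCP orientation; "wrist_force": force on the tool from outside, world axes, zero at the start; "ft_torque": the same for the moment, N m; "finger_gap": opening from 0.0 (shut) to 1.0 (fully open); "gripper_force": force on a finger pad.
Only numpy, scipy, OpenCV 4.12 (cv2) and the standard library are available. Lean on these libraries where they do the work, as an engineer would, in place of code of your own. Each camera call takes 0.05 s, during which the arm holds its last target. There are 200 camera calls.

## Working session

There is one attempt and no reset: what is moved stays moved. The work goes in short steps, Python scripts to look and compute and a tool call to move; the robot and the scene stay as the last step left them, time stands still between calls to the robot, and variables do not carry over. Pictures are saved under pics/ and viewed, at most 14 in all, crops included, and the job is handed in when it is done.

Besides the shell and the picture viewer there is one more tool, called after "Request:" by a JSON object that holds its "api" and its "payload", one argument or row to a line. apply_moves: Moves the arm, as the interface text tells. Its arguments: {"type":"object","properties":{"motion":{"type":"array"},"jaw":{"type":"number"},"newtons":{"type":"number"}},"required":["motion"]}

```bash
ls; mkdir -p pics; python3 - <<'E'
from station import ctrl
import cv2,numpy as np
s=ctrl.state();print({k:np.round(v,3).tolist() for k,v in s.items()}, ctrl.tips_ahead)
for n in("scene","top"):
    p,d=ctrl.camera(n);cv2.imwrite(f"pics/{n}0.png",p[:,:,::-1]);np.save(f"pics/{n}0.npy",d)
    c=ctrl.calibration(n);R=cv2.Rodrigues(np.array(c["rvec"]))[0];print(n,c,(-R.T@np.array(c["tvec"]).ravel()).round(3),(d==0).mean())
E
```

```text
pics
{'clock': 0.0, 'joint_positions': [-1.411, 0.494, 1.346, 0.0, 1.302, -0.096], 'qvel': [-0.001, 0.001, 0.001, 0.001, 0.0, 0.002], 'joint_torque': [0.004, -87.881, -38.186, 0.071, 0.053, -0.0], 'tool_pos': [0.158, -0.604, 0.235], 'ee_rot': [[0.967, 0.253, -0.0], [0.253, -0.967, 0.001], [0.0, -0.001, -1.0]], 'wrist_force': [0.627, 0.033, -0.57], 'ft_torque': [0.035, -0.019, 0.002], 'gripper_force': 0.0, 'finger_gap': 1.0} 0.022
scene {'fovy': 54.081640965531555, 'cx': 317.40922293687703, 'cy': 195.2752851770092, 'rvec': array([ 1.14789157, -2.43010587,  0.92832924]), 'tvec': array([0.52325915, 0.25612357, 0.89713969])} [0.025 0.665 0.837] 0.0038984375
top {'fovy': 49.236634496530165, 'cx': 319.4959301811306, 'cy': 197.8019164981124, 'rvec': array([ 2.19022597, -2.17561011,  0.05386005]), 'tvec': array([0.19992414, 0.55814094, 1.25658914])} [0.477 0.186 1.292] 0.0039140625
```

View pics/top0.png

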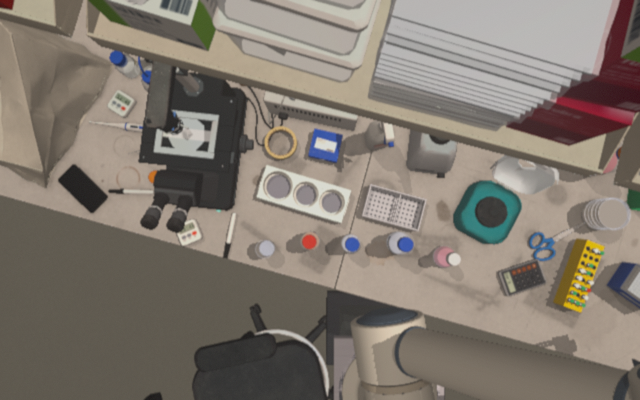

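View pics/scene0.png

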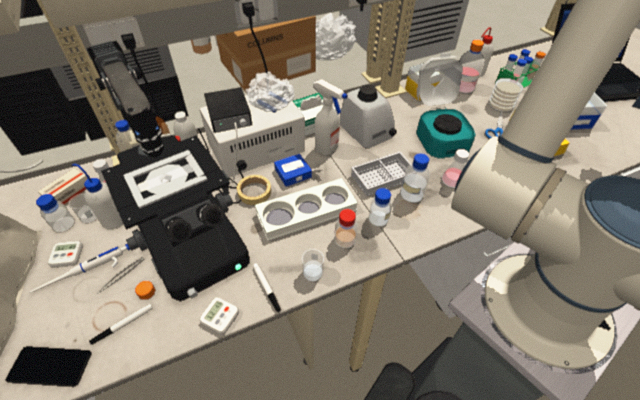

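Top view: rack at about (304,195), tray at (393,208), beaker (264,248), red-cap bottle (309,241), blue-cap small bottle (351,244), tall bottle (402,243), flask (450,258). Next I measure these from the depth data in both views.

```bash
cat > h.py <<'E'
import cv2,numpy as np
def cam(c):
    f=200/np.tan(np.radians(c["fovy"])/2);R=cv2.Rodrigues(np.array(c["rvec"]))[0];t=np.array(c["tvec"]).ravel()
    return f,R,t,-R.T@t
def world(c,d):
    f,R,t,o=cam(c);v,u=np.mgrid[:400,:640]
    P=np.dstack([(u-c["cx"])/f*d,(v-c["cy"])/f*d,d]);return (P-t)@R
E
python3 - <<'E'
from station import ctrl
from h import *
np.set_printoptions(precision=4,suppress=True)
W={}
for n in("top","scene"):
    d=np.load(f"pics/{n}0.npy");W[n]=world(ctrl.calibration(n),d)
    np.save(f"pics/{n}W.npy",W[n])
def st(n,u,v,r,lo,hi):
    Q=W[n][v-r:v+r+1,u-r:u+r+1].reshape(-1,3);z=Q[:,2];m=(z>lo)&(z<hi);Q=Q[m]
    if len(Q)==0: return "none"
    c,rad=cv2.minEnclosingCircle(Q[:,:2].astype(np.float32))
    return len(Q),np.median(Q,0),np.array(c),rad,Q[:,2].max()
for nm,u,v,su,sv,lo,hi in [("beaker",264,248,312,265,.05,.08),("A",309,241,347,217,.094,.12),("B",351,244,382,196,.094,.12),("tall",402,243,420,162,.13,.16),("flask",450,258,461,158,.09,.12)]:
    print(nm,st("top",u,v,18,lo,hi),"\n   ",st("scene",su,sv,18,lo,hi))
print("bench",np.median(W["top"][265:275,300:400,2]))
for n,(u0,u1,v0,v1) in {"top":(250,360,160,225),"scene":(245,365,170,245)}.items():
    Q=W[n][v0:v1,u0:u1].reshape(-1,3);Q=Q[(Q[:,2]>.030)&(Q[:,2]<.042)];print("rack",n,len(Q),np.median(Q[:,2]),cv2.minAreaRect(Q[:,:2].astype(np.float32)))
for n,(u0,u1,v0,v1) in {"top":(357,430,180,235),"scene":(345,412,150,195)}.items():
    Q=W[n][v0:v1,u0:u1].reshape(-1,3);Q=Q[(Q[:,2]>.024)&(Q[:,2]<.040)];print("tray",n,len(Q),np.median(Q[:,2]),cv2.minAreaRect(Q[:,:2].astype(np.float32)))
p=cv2.imread("pics/top0.png")[150:290,220:480];cv2.imwrite("pics/c1.png",cv2.resize(p,None,fx=3,fy=3,interpolation=2))
E
```

```text
beaker (68, array([0.4094, 0.3659, 0.0645]), array([0.4109, 0.357 ]), 0.025840608403086662, np.float64(0.07031596833601726)) 
    (188, array([0.4117, 0.355 , 0.0599]), array([0.4083, 0.3572]), 0.025944234803318977, np.float64(0.06886734969507784))
A (167, array([0.4339, 0.2303, 0.1033]), array([0.4339, 0.2306]), 0.019641755148768425, np.float64(0.10950925998360138)) 
    (198, array([0.4287, 0.2333, 0.1032]), array([0.4301, 0.2304]), 0.020634213462471962, np.float64(0.10712838378611891))
B (166, array([0.4268, 0.1136, 0.1034]), array([0.4267, 0.1137]), 0.019711051136255264, np.float64(0.10886017504418033)) 
    (172, array([0.4223, 0.1168, 0.103 ]), array([0.4251, 0.1155]), 0.02049603872001171, np.float64(0.10630275207136178))
tall (185, array([ 0.4295, -0.0232,  0.1413]), array([ 0.43  , -0.0242]), 0.019963232800364494, np.float64(0.14809393281802677)) 
    (164, array([ 0.425 , -0.0196,  0.1407]), array([ 0.428, -0.024]), 0.02072000689804554, np.float64(0.14476725521429204))
flask (160, array([ 0.3914, -0.1567,  0.1061]), array([ 0.3904, -0.1592]), 0.01839577592909336, np.float64(0.11174603728081128)) 
    (150, array([ 0.3849, -0.1535,  0.1057]), array([ 0.3872, -0.1587]), 0.018774488940835, np.float64(0.11037485323733227))
bench -0.0005736025581237472
rack top 1385 0.03545987317421472 ((0.6031471490859985, 0.2401701956987381), (0.26285219192504883, 0.16877566277980804), 73.63643646240234)
rack scene 1703 0.0349296715770611 ((0.574400782585144, 0.23002681136131287), (0.28691160678863525, 0.2551143169403076), 43.54224395751953)
tray top 387 0.031380938987719306 ((0.5165976285934448, -0.007521688938140869), (0.16986995935440063, 0.12665404379367828), 75.03046417236328)
tray scene 431 0.03081567839462349 ((0.5314332246780396, 0.012007534503936768), (0.19986788928508759, 0.17907212674617767), 51.247230529785156)
```

View pics/c1.png

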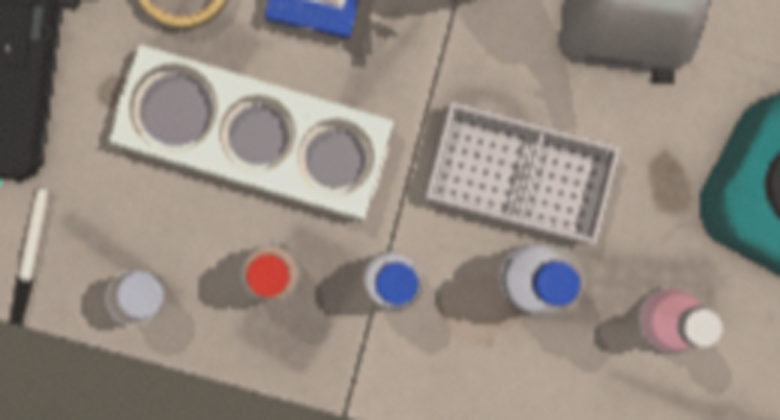

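```bash
python3 - <<'E'
from h import *
from scipy.ndimage import label
from scipy.optimize import minimize
np.set_printoptions(precision=4,suppress=True)
def fit(name,n,box,lo,hi,L,Wd):
    W=np.load(f"pics/{n}W.npy");u0,u1,v0,v1=box
    Q=W[v0:v1,u0:u1];m=(Q[...,2]>lo)&(Q[...,2]<hi);l,k=label(m,np.ones((3,3)));b=np.argmax(np.bincount(l.ravel())[1:])+1
    P=Q[l==b][:,:2];best=None
    def cost(p):
        c,s=np.cos(p[2]),np.sin(p[2]);D=(P-p[:2])@np.array([[c,-s],[s,c]])
        ex=np.maximum(np.abs(D)-[Wd/2,L/2],0)
        # one-sided overflow + weak tightness through robust extents
        e=[np.percentile(D[:,i],q) for i in(0,1) for q in (1,99)]
        return np.mean(ex**2)*1e6*5+((e[0]+e[1])**2+(e[2]+e[3])**2)*1e6*.2
    for y in np.linspace(-.4,-.1,7):
        r=minimize(cost,[*P.mean(0),y],method="Nelder-Mead",options=dict(xatol=1e-5,fatol=1e-6,maxiter=2000))
        if best is None or r.fun<best.fun:best=r
    c,s=np.cos(best.x[2]),np.sin(best.x[2]);D=(P-best.x[:2])@np.array([[c,-s],[s,c]])
    print(name,n,len(P),best.x,best.fun,np.percentile(D,[0,1,99,100],axis=0).ravel(),cv2.minAreaRect(P.astype(np.float32)))
    if name=="rack":
        F=Q.reshape(-1,3);D=(F[:,:2]-best.x[:2])@np.array([[c,-s],[s,c]])
        for y in(.079,-.006,-.085):
            k=(F[:,2]>.029)&(np.hypot(D[:,0],D[:,1]-y)<.047); print("  well",y, k.sum(), np.hypot(D[k,0],D[k,1]-y).min() if k.any() else None)
            f=(F[:,2]<.016)&(np.hypot(D[:,0],D[:,1]-y)<.047);print("  floor",f.sum(),np.median(F[f,2]),cv2.minEnclosingCircle(D[f].astype(np.float32)))
    else:
        F=Q.reshape(-1,3);D=(F[:,:2]-best.x[:2])@np.array([[c,-s],[s,c]])
        k=(F[:,2]>.018)&(F[:,2]<.036)&(abs(D[:,0])<.035)&(abs(D[:,1])<.06);print("  divider y",k.sum(),np.median(D[k,1]) if k.any() else 0)
        f=(abs(D[:,0])<.03)&(abs(D[:,1]-.037)<.03);print("  floor z",np.median(F[f,2]))
fit("rack","top",(250,360,160,225),.028,.044,.256,.098)
fit("rack","scene",(245,365,170,245),.028,.044,.256,.098)
fit("tray","top",(357,430,180,235),.022,.042,.167,.094)
fit("tray","scene",(345,412,150,195),.022,.042,.167,.094)
W=np.load("pics/topW.npy")
print("marker",W[233,230],W[215,234],W[252,227]);Q=W[100:170,300:350].reshape(-1,3);Q=Q[(Q[:,2]>.025)&(Q[:,2]<.04)];print("case",np.median(Q,0),Q.min(0),Q.max(0))
Q=W[140:240,130:250].reshape(-1,3);Q=Q[(Q[:,2]>.05)];print("scope min y",np.percentile(Q,[0,1,99],axis=0))
E
```

```text
rack top 1434 [ 0.5693  0.2504 -0.2911] 0.272019844118372 [-0.0493 -0.1317 -0.0485 -0.1283  0.0485  0.1284  0.0499  0.1317] ((0.5695702433586121, 0.25038784742355347), (0.2635403871536255, 0.09858494997024536), 73.63643646240234)
  well 0.079 180 0.041024238327636
  floor 615 0.010097674137044809 ((5.170866643311456e-05, 0.07993420958518982), 0.04187871143221855)
  well -0.006 341 0.03555632791260045
  floor 461 0.009572313806361279 ((-0.0009009601781144738, -0.005877044051885605), 0.046867821365594864)
  well -0.085 342 0.03557990217732725
  floor 461 0.009863915416754939 ((0.0009378485265187919, -0.07927767187356949), 0.04117479920387268)
rack scene 1539 [ 0.5667  0.2515 -0.2861] 0.3386590287973084 [-0.0507 -0.1329 -0.0498 -0.1283  0.0498  0.1283  0.0518  0.1311] ((0.5669582486152649, 0.2504866421222687), (0.26405444741249084, 0.10244917869567871), 73.60681915283203)
  well 0.079 202 0.039948485826934346
  floor 474 0.010287252174708859 ((0.010954915545880795, 0.07498485594987869), 0.040126100182533264)
  well -0.006 330 0.03463610536044151
  floor 325 0.01014903814908824 ((-0.0026
[... 341 characters left out ...]
5050049, -0.011397920548915863), (0.16986995935440063, 0.09664124250411987), 75.03046417236328)
  divider y 33 -0.008143889976340938
  floor z 0.002497646041232764
tray scene 403 [ 0.5289 -0.01   -0.2456] 0.2996271951214263 [-0.0486 -0.0853 -0.048  -0.0842  0.0481  0.0843  0.0492  0.0845] ((0.5290355682373047, -0.01044001430273056), (0.16961100697517395, 0.09778301417827606), 75.76293182373047)
  divider y 38 -0.009281444890534292
  floor z 0.002417702725524958
marker [0.4523 0.4645 0.0161] [0.505  0.4541 0.0145] [0.3971 0.4718 0.0176]
case [0.714  0.1886 0.0317] [0.6638 0.1189 0.025 ] [0.7909 0.2625 0.0399]
scope min y [[0.4589 0.1862 0.05  ]
 [0.4682 0.4151 0.0542]
 [0.7078 0.6487 0.3141]]
```

Both views agree to about 2 mm.

| Item | x (m) | y (m) | Other |
|---|---|---|---|
| Rack | 0.568 | 0.251 | yaw -0.288 |
| Tray | 0.530 | -0.0106 | yaw -0.255 |
| Flask | 0.389 | -0.159 | |
| Tall bottle | 0.429 | -0.024 | |
| Small bottle B | 0.426 | 0.1145 | |
| Small bottle A | 0.432 | 0.2305 | |
| Beaker | 0.4095 | 0.357 | |

I'll start with the flask, closing along the tray's x axis.

Request:
{"api": "apply_moves", "payload": {
  "motion": [
    [[0.48,0.92,-0.13],[0,0,0.55]],
    [[0.48,0.92,-0.13],[0,0,0.55]],
    [[0.48,0.92,-0.13],[0,0,0.55]],
    [[0.48,0.92,-0.13],[0,0,0.55]],
    [[0.48,0.92,-0.13],[0,0,0.55]],
    [[0.48,0.92,-0.13],[0,0,0.55]],
    [[0.48,0.92,-0.13],[0,0,0.55]],
    [[0.48,0.92,-0.13],[0,0,0.55]],
    [[0.48,0.92,-0.13],[0,0,0.55]],
    [[0.48,0.92,-0.13],[0,0,0.55]],
    [[0.48,0.92,-0.13],[0,0,0.55]],
    [[0.48,0.92,-0.13],[0,0,0.55]]
  ],
  "jaw": 1,
  "newtons": 15
}}

```text
clock: 1.6
tool_pos: [0.274, -0.3826, 0.2045]
ee_rot: [[0.706, 0.708, 0.0], [0.708, -0.706, -0.0], [0.0, 0.0, -1.0]]
wrist_force: [0.2, 0.7, -0.2]
finger_gap: 1.001
gripper_force: 0.0
```

Request:
{"api": "apply_moves", "payload": {
  "motion": [
    [[0.48,0.92,-0.13],[0,0,0.55]],
    [[0.48,0.92,-0.13],[0,0,0.55]],
    [[0.48,0.92,-0.13],[0,0,0.55]],
    [[0.48,0.92,-0.13],[0,0,0.55]],
    [[0.48,0.92,-0.13],[0,0,0.55]],
    [[0.48,0.92,-0.13],[0,0,0.55]],
    [[0.48,0.92,-0.13],[0,0,0.55]],
    [[0.48,0.92,-0.13],[0,0,0.55]],
    [[0.48,0.92,-0.13],[0,0,0.55]],
    [[0.48,0.92,-0.13],[0,0,0.55]],
    [[0.48,0.92,-0.13],[0,0,0.55]],
    [[0,0,0],[0,0,0]]
  ]
}}

```text
clock: 3.1
tool_pos: [0.3792, -0.1801, 0.176]
ee_rot: [[0.295, 0.955, -0.0], [0.955, -0.295, 0.0], [0.0, -0.0, -1.0]]
wrist_force: [-0.2, 0.2, 0.3]
finger_gap: 1.002
gripper_force: 0.0
```

```bash
cat > look.py <<'E'
import sys
from station import ctrl
from h import *
def look(name,lo,hi,cx,cy,r=.035):
    c=ctrl.calibration("wrist");p,d=ctrl.camera("wrist");cv2.imwrite(f"pics/{name}.png",p[:,:,::-1])
    W=world(c,d).reshape(-1,3);k=(d.ravel()>0)&(W[:,2]>lo)&(W[:,2]<hi)&(np.hypot(W[:,0]-cx,W[:,1]-cy)<r);Q=W[k]
    print("cam",cam(c)[3].round(3),"n",len(Q))
    if len(Q): print("med",np.median(Q,0).round(4),"circle",[np.round(x,4) for x in cv2.minEnclosingCircle(Q[:,:2].astype(np.float32))])
if __name__=="__main__": look(sys.argv[1],*map(float,sys.argv[2:]))
E
python3 look.py w1 0.1 0.125 0.389 -0.159
```

```text
cam [ 0.402 -0.103  0.326] n 1517
med [ 0.3879 -0.1594  0.1089] circle [array([ 0.3877, -0.1604]), np.float64(0.0173)]
```

View pics/w1.png

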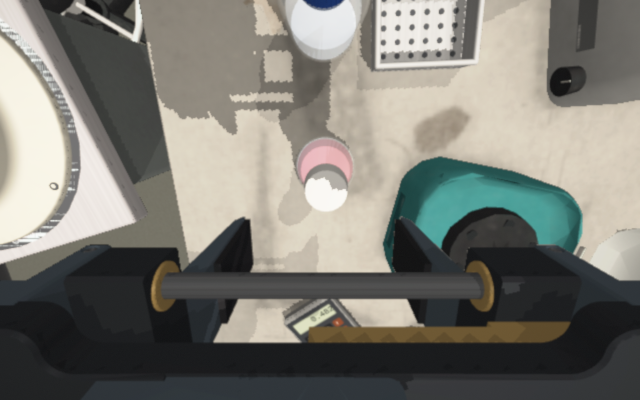

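The wrist view shows the flask's foil cap at (325,190), midway between the fingers. Its measured centre is (0.388, -0.160) and its top 0.109 m, which matches the text.

Request:
{"api": "apply_moves", "payload": {
  "motion": [
    [[0.22,0.5,0],[0,0,0]],
    [[0.22,0.5,0],[0,0,0]],
    [[0,0,-0.77],[0,0,0]],
    [[0,0,-0.77],[0,0,0]],
    [[0,0,-0.77],[0,0,0]],
    [[0,0,-0.77],[0,0,0]],
    [[0,0,-0.77],[0,0,0]],
    [[0,0,0],[0,0,0]]
  ]
}}

```text
clock: 4.15
tool_pos: [0.3874, -0.161, 0.0985]
ee_rot: [[0.299, 0.954, -0.002], [0.954, -0.299, 0.001], [0.0, -0.002, -1.0]]
wrist_force: [0.1, -0.1, -0.5]
finger_gap: 0.995
gripper_force: 0.0
```

Request:
{"api": "apply_moves", "payload": {
  "motion": [
    [[0,0,0],[0,0,0]],
    [[0,0,0],[0,0,0]],
    [[0,0,0],[0,0,0]],
    [[0,0,0],[0,0,0]],
    [[0,0,0],[0,0,0]],
    [[0,0,0],[0,0,0]],
    [[0,0,0],[0,0,0]],
    [[0,0,0],[0,0,0]]
  ],
  "jaw": 0.2,
  "newtons": 15
}}

```text
clock: 5.15
tool_pos: [0.3877, -0.1615, 0.0991]
ee_rot: [[0.298, 0.954, -0.0], [0.954, -0.298, 0.0], [0.0, -0.0, -1.0]]
wrist_force: [-0.5, 0.3, 0.0]
finger_gap: 0.324
gripper_force: 15.0
```

Request:
{"api": "apply_moves", "payload": {
  "motion": [
    [[0,0,0.5],[0,0,0]],
    [[0,0,0.8],[0,0,0]],
    [[0,0,0.9],[0,0,0]],
    [[0,0,0.8],[0,0,0]],
    [[0.93,0.5,0],[0,0,0]],
    [[0.93,0.5,0],[0,0,0]],
    [[0.93,0.5,0],[0,0,0]],
    [[0.93,0.5,0],[0,0,0]],
    [[0.93,0.5,0],[0,0,0]],
    [[0.93,0.5,0],[0,0,0]]
  ]
}}

```text
clock: 6.4
tool_pos: [0.5005, -0.1007, 0.1591]
ee_rot: [[0.298, 0.954, -0.0], [0.954, -0.298, 0.0], [0.0, -0.0, -1.0]]
wrist_force: [0.8, 0.2, -2.2]
finger_gap: 0.32
gripper_force: 15.0
```

Request:
{"api": "apply_moves", "payload": {
  "motion": [
    [[0.28,0.9,0],[0,0,0]],
    [[0.28,0.9,0],[0,0,0]],
    [[0.28,0.9,0],[0,0,0]],
    [[0.28,0.9,0],[0,0,0]],
    [[0.28,0.9,0],[0,0,0]],
    [[0.28,0.9,0],[0,0,0]],
    [[0.28,0.9,0],[0,0,0]],
    [[0,0,0],[0,0,0]],
    [[0,0,0],[0,0,0]]
  ]
}}

```text
clock: 7.52
tool_pos: [0.5384, 0.0245, 0.1591]
ee_rot: [[0.298, 0.955, -0.0], [0.955, -0.298, -0.0], [-0.0, -0.0, -1.0]]
wrist_force: [0.6, 0.1, -1.7]
finger_gap: 0.32
gripper_force: 15.0
```

```bash
python3 look.py w2 0.022 0.042 0.53 -0.01 .12
```

```text
cam [0.562 0.102 0.309] n 1862
med [0.5206 0.0371 0.0332] circle [array([0.5115, 0.0025]), np.float64(0.1)]
```

View pics/w2.png

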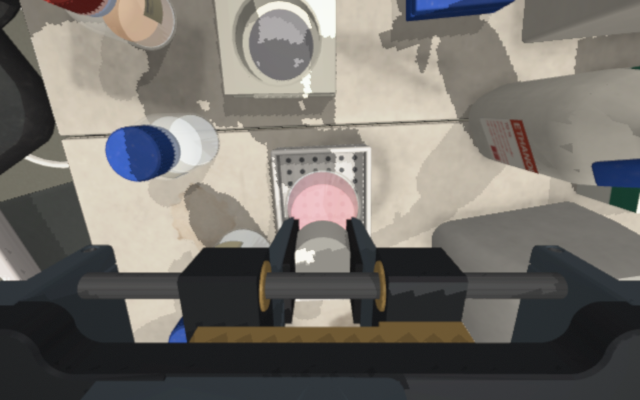

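The flask at (320,205) hangs above the tray's wide bay, whose far wall is at row 150, and it is centred between the side walls at columns 275 and 370. I'll lower it.

Request:
{"api": "apply_moves", "payload": {
  "motion": [
    [[0,0,-0.6],[0,0,0]],
    [[0,0,-0.6],[0,0,0]],
    [[0,0,-0.6],[0,0,0]],
    [[0,0,-0.6],[0,0,0]],
    [[0,0,-0.25],[0,0,0]],
    [[0,0,-0.1],[0,0,0]],
    [[0,0,-0.05],[0,0,0]],
    [[0,0,0],[0,0,0]]
  ]
}}

```text
clock: 8.57
tool_pos: [0.5387, 0.0245, 0.1033]
ee_rot: [[0.298, 0.954, 0.0], [0.954, -0.298, -0.0], [0.0, 0.0, -1.0]]
wrist_force: [0.2, -0.1, -0.6]
finger_gap: 0.319
gripper_force: 15.0
```

Request:
{"api": "apply_moves", "payload": {
  "motion": [
    [[0,0,-0.06],[0,0,0]],
    [[0,0,0],[0,0,0]]
  ]
}}

```text
clock: 8.82
tool_pos: [0.5388, 0.0245, 0.1021]
ee_rot: [[0.298, 0.954, 0.001], [0.954, -0.298, -0.0], [0.0, 0.001, -1.0]]
wrist_force: [0.6, -0.1, 1.3]
finger_gap: 0.326
gripper_force: 15.0
```

Request:
{"api": "apply_moves", "payload": {
  "motion": [
    [[0,0,0],[0,0,0]],
    [[0,0,0],[0,0,0]],
    [[0,0,0],[0,0,0]],
    [[0,0,0],[0,0,0]],
    [[0,0,0],[0,0,0]],
    [[0,0,0.7],[0,0,0]],
    [[0,0,0.95],[0,0,0]],
    [[0,0,0.95],[0,0,0]],
    [[0,0,0.9],[0,0,0]]
  ],
  "jaw": 1
}}

```text
clock: 9.95
tool_pos: [0.5387, 0.0245, 0.1736]
ee_rot: [[0.298, 0.954, 0.001], [0.954, -0.298, -0.0], [0.0, 0.001, -1.0]]
wrist_force: [0.4, -0.4, -0.5]
finger_gap: 1.0
gripper_force: 0.0
```

Request:
{"api": "apply_moves", "payload": {
  "motion": [
    [[-0.94,0.75,0],[0,0,0]],
    [[-0.94,0.75,0],[0,0,0]],
    [[-0.94,0.75,0],[0,0,0]],
    [[-0.94,0.75,0],[0,0,0]],
    [[-0.94,0.75,0],[0,0,0]],
    [[-0.94,0.75,0],[0,0,0]],
    [[0,0,0],[0,0,0]],
    [[0,0,0],[0,0,0]]
  ]
}}

```text
clock: 10.95
tool_pos: [0.4261, 0.1147, 0.1721]
ee_rot: [[0.298, 0.955, 0.001], [0.955, -0.298, -0.0], [0.0, 0.001, -1.0]]
wrist_force: [-0.2, 0.0, 0.3]
finger_gap: 1.003
gripper_force: 0.0
```

```bash
python3 look.py w3 0.096 0.115 0.426 0.1145; python3 - <<'E'
from station import ctrl
from h import *
p,d=ctrl.camera("top");W=world(ctrl.calibration("top"),d).reshape(-1,3);k=(W[:,2]>.1)&(W[:,2]<.12)&(np.hypot(W[:,0]-.539,W[:,1]-.025)<.035)
print("flask",W[k].mean(0),k.sum(),cv2.minEnclosingCircle(W[k][:,:2].astype(np.float32)))
E
```

```text
cam [0.449 0.192 0.322] n 1839
med [0.4251 0.1149 0.1048] circle [array([0.4247, 0.1132]), np.float64(0.0201)]
flask [0.54054511 0.02708044 0.10984874] 134 ((0.5407459735870361, 0.026662731543183327), 0.017144249752163887)
```

Request:
{"api": "apply_moves", "payload": {
  "motion": [
    [[-0.05,0,-0.78],[0,0,0]],
    [[0,0,-0.78],[0,0,0]],
    [[0,0,-0.78],[0,0,0]],
    [[0,0,-0.78],[0,0,0]],
    [[0,0,-0.78],[0,0,0]],
    [[0,0,0],[0,0,0]]
  ]
}}

```text
clock: 11.8
tool_pos: [0.4246, 0.1142, 0.0932]
ee_rot: [[0.299, 0.954, -0.002], [0.954, -0.299, -0.0], [-0.001, -0.002, -1.0]]
wrist_force: [0.2, -0.2, 0.3]
finger_gap: 0.999
gripper_force: 0.0
```

Request:
{"api": "apply_moves", "payload": {
  "motion": [
    [[0,0,0],[0,0,0]],
    [[0,0,0],[0,0,0]],
    [[0,0,0],[0,0,0]],
    [[0,0,0],[0,0,0]],
    [[0,0,0],[0,0,0]],
    [[0,0,0],[0,0,0]],
    [[0,0,0.5],[0,0,0]],
    [[0,0,0.8],[0,0,0]],
    [[0,0,0.9],[0,0,0]],
    [[0,0,0.8],[0,0,0]],
    [[0,0,0],[0,0,0]]
  ],
  "jaw": 0.25,
  "newtons": 20
}}

```text
clock: 13.18
tool_pos: [0.4253, 0.1146, 0.1551]
ee_rot: [[0.298, 0.954, 0.002], [0.954, -0.298, 0.0], [0.001, 0.002, -1.0]]
wrist_force: [-0.3, 1.0, -2.3]
finger_gap: 0.49
gripper_force: 18.1
```

Request:
{"api": "apply_moves", "payload": {
  "motion": [
    [[0.9,0.46,0],[0,0,0]],
    [[0.99,0.46,0],[0,0,0]],
    [[0.99,0.46,0],[0,0,0]],
    [[0.99,0.46,0],[0,0,0]],
    [[0.99,0.46,0],[0,0,0]],
    [[0.99,0.46,0],[0,0,0]],
    [[0.05,0,0],[0,0,0]],
    [[0,0,0],[0,0,0]]
  ]
}}

```text
clock: 14.18
tool_pos: [0.5418, 0.1694, 0.1533]
ee_rot: [[0.298, 0.954, -0.001], [0.954, -0.298, -0.0], [-0.001, -0.001, -1.0]]
wrist_force: [-1.3, -0.0, -1.6]
finger_gap: 0.491
gripper_force: 18.1
```

The opening of 0.49 is more than I expect for a 40 mm cap, so I'll check the grasp.

```bash
python3 - <<'E'
from station import ctrl
import cv2,numpy as np
p,_=ctrl.camera("wrist");q,_=ctrl.camera("scene")
a=cv2.resize(p[:,:,::-1],(400,250));b=cv2.resize(q[120:280,230:486,::-1],(400,250))
cv2.imwrite("pics/w4.png",np.hstack([a,b]));s=ctrl.state();print(s["finger_gap"],s["gripper_force"],s["wrist_force"])
E
```

```text
0.4932985200292763 18.100625760562252 [ 0.03307581  0.3331049  -1.98199196]
```

View pics/w4.png

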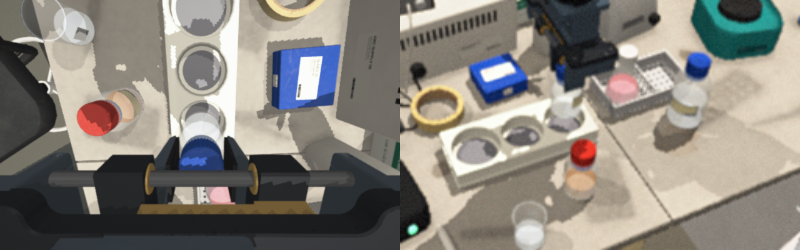

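The bottle hangs upright by its cap over the rack's near narrow well (wrist view about (200,115)), and the flask stands in the tray. I'll lower it.

Request:
{"api": "apply_moves", "payload": {
  "motion": [
    [[0.1,0,-0.5],[0,0,0]],
    [[0,0,-0.6],[0,0,0]],
    [[0,0,-0.6],[0,0,0]],
    [[0,0,-0.4],[0,0,0]],
    [[0,0,-0.2],[0,0,0]],
    [[0,0,-0.1],[0,0,0]],
    [[0,0,-0.05],[0,0,0]],
    [[0,0,0],[0,0,0]]
  ]
}}

```text
clock: 15.28
tool_pos: [0.5449, 0.1698, 0.1051]
ee_rot: [[0.298, 0.954, 0.0], [0.954, -0.298, 0.0], [0.0, 0.0, -1.0]]
wrist_force: [0.3, 0.2, -1.0]
finger_gap: 0.494
gripper_force: 18.1
```

Request:
{"api": "apply_moves", "payload": {
  "motion": [
    [[0,0,-0.07],[0,0,0]],
    [[0,0,0],[0,0,0]]
  ]
}}

```text
clock: 15.52
tool_pos: [0.5449, 0.1697, 0.1038]
ee_rot: [[0.298, 0.954, 0.001], [0.954, -0.298, 0.0], [0.0, 0.001, -1.0]]
wrist_force: [-0.2, -0.5, 2.8]
finger_gap: 0.491
gripper_force: 19.0
```

Request:
{"api": "apply_moves", "payload": {
  "motion": [
    [[0,0,0],[0,0,0]],
    [[0,0,0],[0,0,0]],
    [[0,0,0],[0,0,0]],
    [[0,0,0],[0,0,0]],
    [[0,0,0],[0,0,0]],
    [[0,0,0.7],[0,0,0]],
    [[0,0,0.95],[0,0,0]],
    [[0,0,0.95],[0,0,0]],
    [[0,0,0.9],[0,0,0]]
  ],
  "jaw": 1
}}

```text
clock: 16.65
tool_pos: [0.5449, 0.1698, 0.1752]
ee_rot: [[0.298, 0.954, 0.001], [0.954, -0.298, 0.0], [0.0, 0.001, -1.0]]
wrist_force: [-0.0, 0.8, 0.8]
finger_gap: 1.0
gripper_force: 0.0
```

Request:
{"api": "apply_moves", "payload": {
  "motion": [
    [[-0.94,0.51,0],[0,0,0]],
    [[-0.94,0.51,0],[0,0,0]],
    [[-0.94,0.51,0],[0,0,0]],
    [[-0.94,0.51,0],[0,0,0]],
    [[-0.94,0.51,0],[0,0,0]],
    [[-0.94,0.51,0],[0,0,0]],
    [[0,0,0],[0,0,0]],
    [[0,0,0],[0,0,0]]
  ]
}}

```text
clock: 17.65
tool_pos: [0.4323, 0.2311, 0.1736]
ee_rot: [[0.298, 0.955, 0.001], [0.955, -0.298, 0.0], [0.0, 0.001, -1.0]]
wrist_force: [0.7, -0.4, -0.7]
finger_gap: 0.995
gripper_force: 0.0
```

```bash
python3 look.py w5 0.096 0.115 0.432 0.2305; python3 - <<'E'
from station import ctrl
from h import *
p,d=ctrl.camera("top");W=world(ctrl.calibration("top"),d).reshape(-1,3);k=(W[:,2]>.106)&(W[:,2]<.13)&(np.hypot(W[:,0]-.544,W[:,1]-.1695)<.035)
print("B",np.median(W[k],0),k.sum(),cv2.minEnclosingCircle(W[k][:,:2].astype(np.float32)))
E
```

```text
cam [0.455 0.309 0.323] n 1819
med [0.4314 0.2319 0.1048] circle [array([0.4309, 0.23  ]), np.float64(0.0202)]
B [0.54528141 0.16855322 0.11331466] 164 ((0.546612024307251, 0.1693098247051239), 0.01990755833685398)
```

Request:
{"api": "apply_moves", "payload": {
  "motion": [
    [[-0.06,-0.02,-0.79],[0,0,0]],
    [[0,0,-0.79],[0,0,0]],
    [[0,0,-0.79],[0,0,0]],
    [[0,0,-0.79],[0,0,0]],
    [[0,0,-0.79],[0,0,0]],
    [[0,0,0],[0,0,0]]
  ]
}}

```text
clock: 18.5
tool_pos: [0.4306, 0.2301, 0.0937]
ee_rot: [[0.299, 0.954, -0.002], [0.954, -0.299, -0.001], [-0.001, -0.001, -1.0]]
wrist_force: [0.1, -0.1, 0.7]
finger_gap: 1.0
gripper_force: 0.0
```

Request:
{"api": "apply_moves", "payload": {
  "motion": [
    [[0,0,0],[0,0,0]],
    [[0,0,0],[0,0,0]],
    [[0,0,0],[0,0,0]],
    [[0,0,0],[0,0,0]],
    [[0,0,0],[0,0,0]],
    [[0,0,0],[0,0,0]],
    [[0,0,0.5],[0,0,0]],
    [[0,0,0.8],[0,0,0]],
    [[0,0,0.9],[0,0,0]],
    [[0,0,0.8],[0,0,0]],
    [[0,0,0],[0,0,0]]
  ],
  "jaw": 0.25,
  "newtons": 20
}}

```text
clock: 19.88
tool_pos: [0.4313, 0.2308, 0.1558]
ee_rot: [[0.298, 0.954, 0.002], [0.954, -0.298, 0.001], [0.002, 0.002, -1.0]]
wrist_force: [-0.9, -0.8, -1.8]
finger_gap: 0.496
gripper_force: 17.6
```

Request:
{"api": "apply_moves", "payload": {
  "motion": [
    [[0.9,0.1,0],[0,0,0]],
    [[0.98,0.1,0],[0,0,0]],
    [[0.98,0.1,0],[0,0,0]],
    [[0.98,0.1,0],[0,0,0]],
    [[0.98,0.1,0],[0,0,0]],
    [[0.98,0.1,0],[0,0,0]],
    [[0.95,0.1,0],[0,0,0]],
    [[0,0,0],[0,0,0]],
    [[0,0,0],[0,0,0]]
  ]
}}

```text
clock: 21.0
tool_pos: [0.5648, 0.2444, 0.154]
ee_rot: [[0.298, 0.954, -0.001], [0.954, -0.298, -0.0], [-0.001, -0.001, -1.0]]
wrist_force: [-0.7, -0.6, -1.4]
finger_gap: 0.499
gripper_force: 17.6
```

Next I lower A by 50 mm, release it and go on to the tall bottle.

Request:
{"api": "apply_moves", "payload": {
  "motion": [
    [[0.07,0.02,-0.5],[0,0,0]],
    [[0,0,-0.6],[0,0,0]],
    [[0,0,-0.6],[0,0,0]],
    [[0,0,-0.4],[0,0,0]],
    [[0,0,-0.2],[0,0,0]],
    [[0,0,-0.1],[0,0,0]],
    [[0,0,-0.08],[0,0,0]],
    [[0,0,0],[0,0,0]],
    [[0,0,-0.04],[0,0,0]],
    [[0,0,0],[0,0,0]]
  ]
}}

```text
clock: 22.25
tool_pos: [0.5673, 0.2449, 0.1044]
ee_rot: [[0.298, 0.954, 0.001], [0.954, -0.298, 0.0], [0.0, 0.0, -1.0]]
wrist_force: [-0.5, -0.9, 4.1]
finger_gap: 0.5
gripper_force: 18.7
```

Request:
{"api": "apply_moves", "payload": {
  "motion": [
    [[0,0,0],[0,0,0]],
    [[0,0,0],[0,0,0]],
    [[0,0,0],[0,0,0]],
    [[0,0,0],[0,0,0]],
    [[0,0,0],[0,0,0]],
    [[0,0,0.7],[0,0,0]],
    [[0,0,0.95],[0,0,0]],
    [[0,0,0.95],[0,0,0]],
    [[0,0,0.9],[0,0,0]],
    [[0,0,0.9],[0,0,0]],
    [[-0.49,-0.96,0.8],[0,0,0]],
    [[-0.49,-0.96,0],[0,0,0]]
  ],
  "jaw": 1
}}

```text
clock: 23.75
tool_pos: [0.548, 0.2064, 0.2103]
ee_rot: [[0.298, 0.955, 0.003], [0.955, -0.298, 0.001], [0.002, 0.003, -1.0]]
wrist_force: [0.3, -0.1, -0.1]
finger_gap: 0.994
gripper_force: 0.0
```

Request:
{"api": "apply_moves", "payload": {
  "motion": [
    [[-0.49,-0.96,0],[0,0,0]],
    [[-0.49,-0.96,0],[0,0,0]],
    [[-0.49,-0.96,0],[0,0,0]],
    [[-0.49,-0.96,0],[0,0,0]],
    [[-0.49,-0.96,0],[0,0,0]],
    [[-0.49,-0.96,0],[0,0,0]],
    [[-0.49,-0.96,0],[0,0,0]],
    [[-0.49,-0.96,0],[0,0,0]],
    [[-0.49,-0.96,0],[0,0,0]],
    [[-0.49,-0.96,0],[0,0,0]],
    [[-0.49,-0.96,0],[0,0,0]],
    [[-0.49,-0.96,0],[0,0,0]]
  ]
}}

```text
clock: 25.25
tool_pos: [0.4291, -0.025, 0.2081]
ee_rot: [[0.298, 0.954, 0.0], [0.954, -0.298, -0.0], [-0.0, 0.0, -1.0]]
wrist_force: [0.7, -0.4, 0.2]
finger_gap: 1.001
gripper_force: 0.0
```

Request:
{"api": "apply_moves", "payload": {
  "motion": [
    [[0,0,0],[0,0,0]],
    [[0,0,0],[0,0,0]]
  ]
}}

```text
clock: 25.5
tool_pos: [0.4301, -0.0239, 0.2082]
ee_rot: [[0.299, 0.954, 0.0], [0.954, -0.299, 0.0], [0.0, 0.0, -1.0]]
wrist_force: [-0.2, 0.9, -0.5]
finger_gap: 1.0
gripper_force: 0.0
```

```bash
python3 look.py w6 0.134 0.155 0.429 -0.024; python3 - <<'E'
from station import ctrl
from h import *
p,d=ctrl.camera("top");W=world(ctrl.calibration("top"),d).reshape(-1,3);k=(W[:,2]>.106)&(W[:,2]<.13)&(np.hypot(W[:,0]-.566,W[:,1]-.245)<.035)
print("A",np.median(W[k],0),k.sum(),cv2.minEnclosingCircle(W[k][:,:2].astype(np.float32)))
E
```

```text
cam [0.453 0.054 0.358] n 1876
med [ 0.4279 -0.0234  0.1428] circle [array([ 0.4272, -0.0253]), np.float64(0.0202)]
A [0.56903989 0.24442889 0.11320752] 168 ((0.5693020820617676, 0.24464693665504456), 0.019894449040293694)
```

Request:
{"api": "apply_moves", "payload": {
  "motion": [
    [[-0.08,-0.03,-0.76],[0,0,0]],
    [[0,0,-0.76],[0,0,0]],
    [[0,0,-0.76],[0,0,0]],
    [[0,0,-0.76],[0,0,0]],
    [[0,0,-0.76],[0,0,0]],
    [[0,0,0],[0,0,0]]
  ]
}}

```text
clock: 26.35
tool_pos: [0.428, -0.024, 0.1314]
ee_rot: [[0.298, 0.955, -0.002], [0.955, -0.298, 0.0], [-0.0, -0.002, -1.0]]
wrist_force: [-1.1, -0.5, -0.0]
finger_gap: 1.002
gripper_force: 0.0
```

Request:
{"api": "apply_moves", "payload": {
  "motion": [
    [[0,0,0],[0,0,0]],
    [[0,0,0],[0,0,0]],
    [[0,0,0],[0,0,0]],
    [[0,0,0],[0,0,0]],
    [[0,0,0],[0,0,0]],
    [[0,0,0],[0,0,0]],
    [[0,0,0.5],[0,0,0]],
    [[0,0,0.8],[0,0,0]],
    [[0,0,0.9],[0,0,0]],
    [[0,0,0.9],[0,0,0]],
    [[0,0,0.7],[0,0,0]],
    [[0,0,0],[0,0,0]]
  ],
  "jaw": 0.25,
  "newtons": 25
}}

```text
clock: 27.85
tool_pos: [0.4288, -0.0246, 0.2092]
ee_rot: [[0.298, 0.954, 0.002], [0.954, -0.298, -0.0], [0.0, 0.002, -1.0]]
wrist_force: [0.1, -0.0, -2.9]
finger_gap: 0.425
gripper_force: 20.8
```

Request:
{"api": "apply_moves", "payload": {
  "motion": [
    [[0.2,0.93,0],[0,0,0]],
    [[0.2,0.93,0],[0,0,0]],
    [[0.2,0.93,0],[0,0,0]],
    [[0.2,0.93,0],[0,0,0]],
    [[0.2,0.93,0],[0,0,0]],
    [[0.2,0.93,0],[0,0,0]],
    [[0.2,0.93,0],[0,0,0]],
    [[0.2,0.93,0],[0,0,0]],
    [[0.2,0.93,0],[0,0,0]]
  ]
}}

```text
clock: 28.98
tool_pos: [0.4642, 0.1436, 0.2077]
ee_rot: [[0.299, 0.954, -0.001], [0.954, -0.299, -0.0], [-0.0, -0.001, -1.0]]
wrist_force: [0.6, -0.3, -1.9]
finger_gap: 0.428
gripper_force: 20.8
```

Request:
{"api": "apply_moves", "payload": {
  "motion": [
    [[0.2,0.93,0],[0,0,0]],
    [[0.2,0.93,0],[0,0,0]],
    [[0.2,0.93,0],[0,0,0]],
    [[0.2,0.93,0],[0,0,0]],
    [[0.2,0.93,0],[0,0,0]],
    [[0.2,0.93,0],[0,0,0]],
    [[0.2,0.93,0],[0,0,0]],
    [[0.2,0.93,0],[0,0,0]],
    [[0.2,0.93,0],[0,0,0]],
    [[0,0,0],[0,0,0]]
  ]
}}

```text
clock: 30.22
tool_pos: [0.5006, 0.3117, 0.208]
ee_rot: [[0.297, 0.955, 0.0], [0.955, -0.297, 0.0], [0.0, 0.0, -1.0]]
wrist_force: [0.5, 0.3, -2.4]
finger_gap: 0.424
gripper_force: 21.2
```

Request:
{"api": "apply_moves", "payload": {
  "motion": [
    [[0.89,0.15,0],[0,0,0]],
    [[0.89,0.15,0],[0,0,0]],
    [[0.89,0.15,0],[0,0,0]],
    [[0.89,0.15,0],[0,0,0]],
    [[0.89,0.15,0],[0,0,0]],
    [[0,0,0],[0,0,0]],
    [[0,0,0],[0,0,0]]
  ]
}}

```text
clock: 31.1
tool_pos: [0.5886, 0.325, 0.2079]
ee_rot: [[0.299, 0.954, -0.001], [0.954, -0.299, -0.0], [-0.001, -0.001, -1.0]]
wrist_force: [-0.7, -0.1, -2.3]
finger_gap: 0.424
gripper_force: 22.4
```

```bash
python3 - <<'E'
from station import ctrl
import cv2,numpy as np
p,_=ctrl.camera("wrist");q,_=ctrl.camera("scene")
a=cv2.resize(p[:,:,::-1],(400,250));b=cv2.resize(q[120:280,190:446,::-1],(400,250))
cv2.imwrite("pics/w7.png",np.hstack([a,b]))
E
```

```text
(no output)
```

View pics/w7.png

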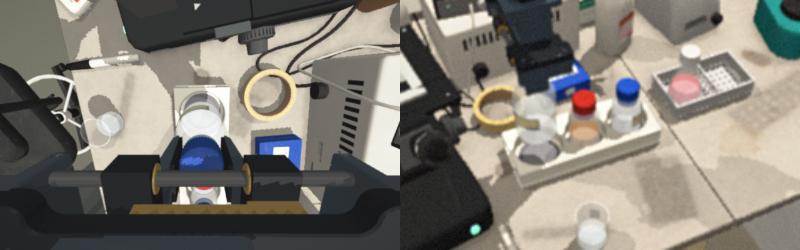

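The tall bottle hangs upright over the wide well (wrist view about (200,110)), with A and B seated in their wells. I'll lower it.

Request:
{"api": "apply_moves", "payload": {
  "motion": [
    [[0.05,0.08,-0.5],[0,0,0]],
    [[0,0,-0.7],[0,0,0]],
    [[0,0,-0.7],[0,0,0]],
    [[0,0,-0.6],[0,0,0]],
    [[0,0,-0.4],[0,0,0]],
    [[0,0,-0.2],[0,0,0]],
    [[0,0,-0.1],[0,0,0]],
    [[0,0,0],[0,0,0]],
    [[0,0,-0.08],[0,0,0]],
    [[0,0,0],[0,0,0]]
  ]
}}

```text
clock: 32.45
tool_pos: [0.5905, 0.3271, 0.1428]
ee_rot: [[0.298, 0.954, 0.001], [0.954, -0.298, 0.0], [0.0, 0.0, -1.0]]
wrist_force: [0.2, -0.2, -0.7]
finger_gap: 0.42
gripper_force: 22.6
```

Request:
{"api": "apply_moves", "payload": {
  "motion": [
    [[0,0,-0.06],[0,0,0]],
    [[0,0,0],[0,0,0]]
  ]
}}

```text
clock: 32.7
tool_pos: [0.5909, 0.3276, 0.1425]
ee_rot: [[0.298, 0.954, 0.002], [0.954, -0.298, 0.001], [0.002, 0.001, -1.0]]
wrist_force: [-1.5, 2.1, 9.5]
finger_gap: 0.416
gripper_force: 24.3
```

Request:
{"api": "apply_moves", "payload": {
  "motion": [
    [[0,0,0],[0,0,0]],
    [[0,0,0],[0,0,0]],
    [[0,0,0],[0,0,0]],
    [[0,0,0],[0,0,0]],
    [[0,0,0],[0,0,0]],
    [[0,0,0.7],[0,0,0]],
    [[0,0,0.9],[0,0,0]],
    [[0,0,0.9],[0,0,0]],
    [[0,0,0.7],[0,0,0]]
  ],
  "jaw": 1
}}

```text
clock: 33.83
tool_pos: [0.5907, 0.3271, 0.2073]
ee_rot: [[0.298, 0.954, 0.001], [0.954, -0.298, 0.001], [0.001, 0.001, -1.0]]
wrist_force: [-0.4, 0.2, -0.6]
finger_gap: 1.002
gripper_force: 0.0
```

Request:
{"api": "apply_moves", "payload": {
  "motion": [
    [[-0.9,0.15,0],[0,0,0]],
    [[-0.9,0.15,0],[0,0,0]],
    [[-0.9,0.15,0],[0,0,0]],
    [[-0.9,0.15,0],[0,0,0]],
    [[-0.9,0.15,-0.5],[0,0,0]],
    [[-0.9,0.15,-0.7],[0,0,0]],
    [[-0.9,0.15,-0.7],[0,0,0]],
    [[-0.9,0.15,-0.7],[0,0,0]],
    [[-0.9,0.15,-0.4],[0,0,0]],
    [[-0.9,0.15,0],[0,0,0]],
    [[0,0,0],[0,0,0]],
    [[0,0,0],[0,0,0]]
  ]
}}

```text
clock: 35.33
tool_pos: [0.4109, 0.3573, 0.1459]
ee_rot: [[0.298, 0.955, 0.001], [0.955, -0.298, 0.001], [0.001, 0.001, -1.0]]
wrist_force: [-0.3, 1.0, -0.5]
finger_gap: 1.0
gripper_force: 0.0
```

```bash
python3 look.py w8 0.055 0.075 0.4095 0.357; python3 - <<'E'
from station import ctrl
from h import *
p,d=ctrl.camera("top");W=world(ctrl.calibration("top"),d).reshape(-1,3);k=(W[:,2]>.14)&(W[:,2]<.17)&(np.hypot(W[:,0]-.59,W[:,1]-.327)<.035)
print("T",np.median(W[k],0),k.sum(),cv2.minEnclosingCircle(W[k][:,:2].astype(np.float32)))
E
```

```text
cam [0.434 0.435 0.296] n 946
med [0.4051 0.3463 0.0654] circle [array([0.4077, 0.3563]), np.float64(0.0261)]
T [0.59194622 0.32712379 0.15120367] 182 ((0.5924729108810425, 0.32846421003341675), 0.020023655146360397)
```

View pics/w8.png

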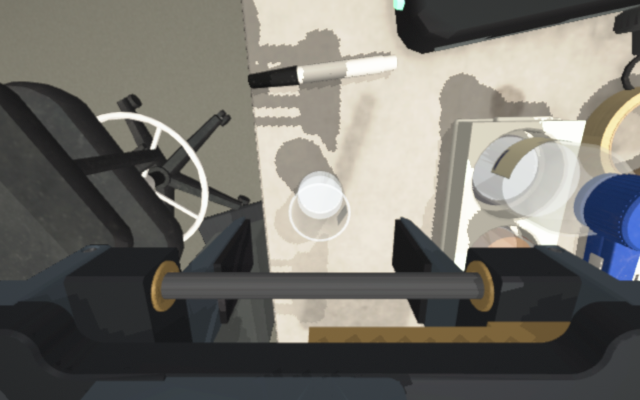

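The beaker rim is at (319,212), centred between the fingers at columns 250 and 395. The marker at (320,72) and the microscope corner at (420,40) lie toward the camera side, so I'll check clearance first.

```bash
python3 - <<'E'
from h import *
for n in("top","scene"):
    W=np.load(f"pics/{n}W.npy").reshape(-1,3)
    for h in(.05,.15):
        k=(W[:,2]>h)&(W[:,2]<.35)&(W[:,1]>.41)&(W[:,0]>.3);Q=W[k];d=np.hypot(Q[:,0]-.434,Q[:,1]-.435);i=np.argsort(d)[:200:60];print(n,h,d[i].round(3),Q[i].round(3).tolist())
E
```

```text
top 0.05 [0.085 0.093 0.098 0.102] [[0.468, 0.513, 0.292], [0.487, 0.512, 0.296], [0.484, 0.519, 0.314], [0.486, 0.522, 0.312]]
top 0.15 [0.085 0.093 0.099 0.104] [[0.468, 0.513, 0.292], [0.487, 0.512, 0.296], [0.489, 0.517, 0.301], [0.491, 0.522, 0.307]]
scene 0.05 [0.083 0.091 0.095 0.098] [[0.464, 0.513, 0.293], [0.46, 0.523, 0.296], [0.462, 0.525, 0.297], [0.521, 0.48, 0.06]]
scene 0.15 [0.083 0.091 0.096 0.101] [[0.464, 0.513, 0.293], [0.46, 0.523, 0.296], [0.47, 0.524, 0.308], [0.46, 0.532, 0.299]]
```

Request:
{"api": "apply_moves", "payload": {
  "motion": [
    [[-0.12,-0.04,-0.85],[0,0,0]],
    [[0,0,-0.85],[0,0,0]],
    [[0,0,-0.85],[0,0,0]],
    [[0,0,-0.85],[0,0,0]],
    [[0,0,-0.85],[0,0,0]],
    [[0,0,0],[0,0,0]]
  ]
}}

```text
clock: 36.17
tool_pos: [0.4079, 0.3557, 0.0595]
ee_rot: [[0.299, 0.954, -0.001], [0.954, -0.299, -0.001], [-0.001, -0.001, -1.0]]
wrist_force: [-1.0, -0.4, -0.3]
finger_gap: 1.006
gripper_force: 0.0
```

Request:
{"api": "apply_moves", "payload": {
  "motion": [
    [[0,0,0],[0,0,0]],
    [[0,0,0],[0,0,0]],
    [[0,0,0],[0,0,0]],
    [[0,0,0],[0,0,0]],
    [[0,0,0],[0,0,0]],
    [[0,0,0],[0,0,0]]
  ],
  "jaw": 0.4,
  "newtons": 12
}}

```text
clock: 36.92
tool_pos: [0.408, 0.3562, 0.0605]
ee_rot: [[0.298, 0.954, 0.0], [0.954, -0.298, 0.0], [0.0, 0.0, -1.0]]
wrist_force: [-1.2, -0.8, 4.7]
finger_gap: 0.554
gripper_force: 12.0
```

Request:
{"api": "apply_moves", "payload": {
  "motion": [
    [[0,0,0.5],[0,0,0]],
    [[0,0,0.9],[0,0,0]],
    [[0,0,1],[0,0,0]],
    [[0,0,1],[0,0,0]],
    [[0,0,1],[0,0,0]],
    [[0,0,1],[0,0,0]],
    [[0,0,0.8],[0,0,0]],
    [[0,0,0],[0,0,0]]
  ]
}}

```text
clock: 37.92
tool_pos: [0.4084, 0.3564, 0.1856]
ee_rot: [[0.298, 0.954, 0.002], [0.954, -0.298, 0.001], [0.002, 0.001, -1.0]]
wrist_force: [-0.5, 0.4, -0.5]
finger_gap: 0.555
gripper_force: 12.0
```

Request:
{"api": "apply_moves", "payload": {
  "motion": [
    [[0.15,-0.9,0],[0,0,0]],
    [[0.15,-0.98,0],[0,0,0]],
    [[0.15,-0.98,0],[0,0,0]],
    [[0.15,-0.98,0],[0,0,0]],
    [[0.15,-0.98,0],[0,0,0]],
    [[0.15,-0.98,0],[0,0,0]],
    [[0.15,-0.98,0],[0,0,0]],
    [[0.15,-0.98,0],[0,0,0]],
    [[0.15,-0.98,0],[0,0,0]],
    [[0.15,-0.98,0],[0,0,0]],
    [[0.15,-0.98,0],[0,0,0]],
    [[0.15,-0.98,0],[0,0,0]]
  ]
}}

```text
clock: 39.42
tool_pos: [0.4438, 0.121, 0.1843]
ee_rot: [[0.299, 0.954, -0.0], [0.954, -0.299, -0.0], [-0.0, -0.0, -1.0]]
wrist_force: [0.5, 0.0, 0.3]
finger_gap: 0.557
gripper_force: 12.0
```

Request:
{"api": "apply_moves", "payload": {
  "motion": [
    [[0.15,-0.98,0],[0,0,0]],
    [[0.15,-0.98,0],[0,0,0]],
    [[0.15,-0.98,0],[0,0,0]],
    [[0.5,-0.98,0],[0,0,0]],
    [[0.5,-0.98,0],[0,0,0]],
    [[0.5,-0.98,0],[0,0,0]],
    [[0.6,-0.98,0],[0,0,0]],
    [[0.6,-0.98,0],[0,0,0]],
    [[0.6,-0.95,0],[0,0,0]],
    [[0,0,0],[0,0,0]],
    [[0,0,0],[0,0,0]]
  ]
}}

```text
clock: 40.8
tool_pos: [0.5187, -0.0531, 0.1841]
ee_rot: [[0.299, 0.954, -0.001], [0.954, -0.299, 0.0], [0.0, -0.001, -1.0]]
wrist_force: [-0.2, 0.1, -1.3]
finger_gap: 0.559
gripper_force: 12.0
```

```bash
python3 - <<'E'
from station import ctrl
import cv2,numpy as np
p,_=ctrl.camera("wrist");q,_=ctrl.camera("scene")
a=cv2.resize(p[:,:,::-1],(400,250));b=cv2.resize(q[100:260,250:506,::-1],(400,250))
cv2.imwrite("pics/w9.png",np.hstack([a,b]))
E
```

```text
(no output)
```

View pics/w9.png

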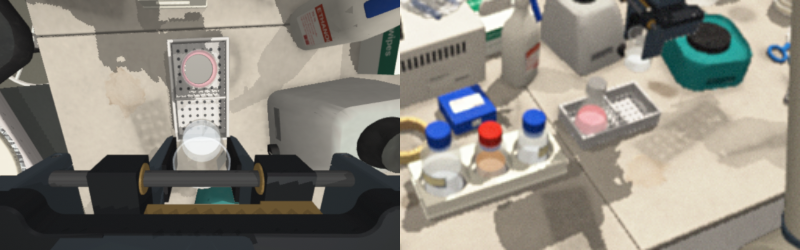

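The beaker is over the narrow bay (wrist view about (200,150)), and the flask stands inside the wide bay. I'll lower it in two stages and watch the force.

Request:
{"api": "apply_moves", "payload": {
  "motion": [
    [[0,-0.08,-0.6],[0,0,0]],
    [[0,0,-0.8],[0,0,0]],
    [[0,0,-0.8],[0,0,0]],
    [[0,0,-0.8],[0,0,0]],
    [[0,0,-0.8],[0,0,0]],
    [[0,0,-0.7],[0,0,0]],
    [[0,0,-0.5],[0,0,0]],
    [[0,0,-0.3],[0,0,0]],
    [[0,0,-0.2],[0,0,0]],
    [[0,0,0],[0,0,0]]
  ]
}}

```text
clock: 42.15
tool_pos: [0.519, -0.0548, 0.0743]
ee_rot: [[0.298, 0.954, 0.0], [0.954, -0.298, 0.0], [0.0, -0.0, -1.0]]
wrist_force: [0.2, 0.7, 0.4]
finger_gap: 0.557
gripper_force: 12.0
```

Request:
{"api": "apply_moves", "payload": {
  "motion": [
    [[0,0,-0.2],[0,0,0]],
    [[0,0,-0.15],[0,0,0]],
    [[0,0,-0.1],[0,0,0]],
    [[0,0,0],[0,0,0]]
  ]
}}

```text
clock: 42.65
tool_pos: [0.5189, -0.0548, 0.0652]
ee_rot: [[0.298, 0.954, -0.0], [0.954, -0.298, 0.0], [-0.0, -0.0, -1.0]]
wrist_force: [-0.2, -0.1, -0.8]
finger_gap: 0.557
gripper_force: 12.0
```

Request:
{"api": "apply_moves", "payload": {
  "motion": [
    [[0,0,-0.07],[0,0,0]],
    [[0,0,0],[0,0,0]]
  ]
}}

```text
clock: 42.9
tool_pos: [0.5189, -0.0549, 0.0639]
ee_rot: [[0.298, 0.954, -0.0], [0.954, -0.298, 0.0], [-0.0, -0.0, -1.0]]
wrist_force: [-0.2, 0.4, -1.4]
finger_gap: 0.557
gripper_force: 12.0
```

Request:
{"api": "apply_moves", "payload": {
  "motion": [
    [[0,0,-0.05],[0,0,0]],
    [[0,0,0],[0,0,0]]
  ]
}}

```text
clock: 43.15
tool_pos: [0.519, -0.0549, 0.0633]
ee_rot: [[0.298, 0.954, 0.0], [0.954, -0.298, -0.0], [0.0, 0.0, -1.0]]
wrist_force: [-2.2, 0.2, 8.5]
finger_gap: 0.559
gripper_force: 12.0
```

It is on the floor. I'll open the gripper and retreat upward.

Request:
{"api": "apply_moves", "payload": {
  "motion": [
    [[0,0,0],[0,0,0]],
    [[0,0,0],[0,0,0]],
    [[0,0,0],[0,0,0]],
    [[0,0,0],[0,0,0]],
    [[0,0,0],[0,0,0]],
    [[0,0,0.6],[0,0,0]],
    [[0,0,0.9],[0,0,0]],
    [[0,0,1],[0,0,0]],
    [[0,0,1],[0,0,0]],
    [[0,0,1],[0,0,0]],
    [[0,0,1],[0,0,0]],
    [[0,0,0.5],[0,0,0]]
  ],
  "jaw": 1
}}

```text
clock: 44.65
tool_pos: [0.5193, -0.0549, 0.1845]
ee_rot: [[0.298, 0.954, 0.002], [0.954, -0.298, -0.0], [0.0, 0.002, -1.0]]
wrist_force: [0.6, -0.0, -0.1]
finger_gap: 0.998
gripper_force: 0.0
```

Request:
{"api": "apply_moves", "payload": {
  "motion": [
    [[-0.6,-0.9,0],[0,0,0]],
    [[-0.6,-0.9,0],[0,0,0]],
    [[-0.6,-0.9,0],[0,0,0]],
    [[-0.6,-0.9,0],[0,0,0]],
    [[-0.6,-0.9,0],[0,0,0]],
    [[-0.6,-0.9,0],[0,0,0]],
    [[-0.6,-0.9,0],[0,0,0]],
    [[-0.6,-0.9,0],[0,0,0]],
    [[-0.6,-0.9,0],[0,0,0]],
    [[0,0,0],[0,0,0]],
    [[0,0,0],[0,0,0]]
  ]
}}

```text
clock: 46.02
tool_pos: [0.4111, -0.2165, 0.1829]
ee_rot: [[0.299, 0.954, -0.0], [0.954, -0.299, 0.0], [0.0, -0.0, -1.0]]
wrist_force: [0.4, 0.3, 0.2]
finger_gap: 0.997
gripper_force: 0.0
```

```bash
python3 - <<'E'
from station import ctrl
from h import *
np.set_printoptions(precision=4,suppress=True)
im=[]
F={"r":(.568,.251,-.288),"t":(.530,-.0106,-.255)}
for n in("top","scene"):
    p,d=ctrl.camera(n);im.append(p);W=world(ctrl.calibration(n),d).reshape(-1,3)
    for nm,x,y,lo,hi,f in[("A",.566,.245,.105,.125,"r"),("B",.544,.1695,.105,.125,"r"),("T",.59,.327,.142,.165,"r"),("flask",.539,.025,.1,.12,"t"),("beaker",.5185,-.0546,.058,.078,"t")]:
        k=(W[:,2]>lo)&(W[:,2]<hi)&(np.hypot(W[:,0]-x,W[:,1]-y)<.04)
        if not k.any(): print(n,nm,"none");continue
        c=np.array(cv2.minEnclosingCircle(W[k][:,:2].astype(np.float32))[0]);X,Y,a=F[f];D=c-[X,Y];c_,s_=np.cos(a),np.sin(a)
        print(n,nm,"local",np.array([c_*D[0]+s_*D[1],-s_*D[0]+c_*D[1]]),"ztop",np.median(W[k][:,2]),k.sum())
o=cv2.imread("pics/top0.png");df=cv2.absdiff(o,im[0][:,:,::-1]).max(2)
for nm,(u,v,w) in{"case":(325,146,18),"timer":(188,232,14),"timer2":(121,102,14),"marker":(230,233,20)}.items(): print(nm,df[v-w:v+w,u-w:u+w].mean())
a=cv2.resize(im[0][130:290,200:456,::-1],(400,250));b=cv2.resize(im[1][120:280,190:446,::-1],(400,250));cv2.imwrite("pics/fin.png",np.hstack([a,b]))
E
```

```text
top A local [ 0.0031 -0.0058] ztop 0.11351575717448718 170
top B local [ 0.0029 -0.0844] ztop 0.11345811822699496 163
top T local [0.001  0.0809] ztop 0.1515037653756088 180
top flask local [0.0007 0.038 ] ztop 0.10992580180438646 131
top beaker local [ 0.0026 -0.0436] ztop 0.06687711697364447 67
scene A local [-0.0004 -0.0053] ztop 0.1130764408884463 164
scene B local [-0.0008 -0.0849] ztop 0.11299883953935551 155
scene T local [-0.0021  0.0806] ztop 0.15100102643848884 190
scene flask local [-0.0018  0.0373] ztop 0.10940345539667465 117
scene beaker local [ 0.0004 -0.0437] ztop 0.06401673990302297 113
case 6.627314814814815
timer 6.908163265306122
timer2 7.400510204081633
marker 8.055625
```

View pics/fin.png

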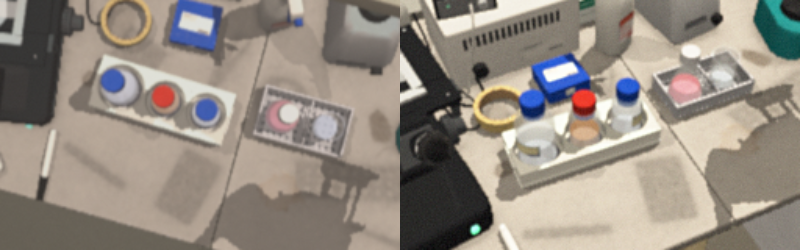

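All five pieces stand upright in their places within about 3 mm, and the bystanders have not moved, so I'm handing in.

```bash
python3 -c "
from station import ctrl
print(ctrl.hand_in())"
```

```text
the job is handed in; nothing more can be done
None
```

The job is handed in at about 46 s: all three bottles, the flask and the beaker measured upright on their floors within about 3 mm of centre, and the slide box, timer and marker did not move; no verdict was returned.

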